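Clamp and centre-mark a turning blank

ROBOT

A 6-joint arm with a two-finger parallel gripper is mounted at the origin on the work surface. World frame = base frame: x ahead of the robot, y to its left, z up, the work surface at z = 0. Lengths are in mm, angles in rad, forces in N, time in s.
With the tool pointing down it reaches from about 275 to 725 mm from the base axis. Payload 5.6 kg.
Tool frame: the origin (TCP) lies midway between the tips of the shut fingers; the grasp point (between the pads) lies 19 mm behind it; z points along the fingers, y is the direction in which the jaws open and shut (so a half turn about z gives the same grasp; the last joint's range is limited). The gripper opens to 85 mm and grips with 20 to 120 N. Pads are 22 mm wide; open, the fingers measure 114 mm over their backs; the gripper's body (76 mm by 85 mm) begins 54 mm behind the grasp point. The pads swing forward as they close: fully open they stand 13 mm farther back than shut.
Start: joints at [1.564, 0.255, 0.108, 0, -1.424, -0.285], TCP at [158.195, 526.752, 231.283] pointing down, gripper open.
Joint ranges: [-2.95, 2.95], [-1.21, 1.97], [-1.09, 1.5], [-2.87, 1.71], [-2.94, -0.07], [-3.05, 3.05]. Speed limits (rad/s): [2.57, 2.57, 3.14, 3.14, 3.14, 3.14].

INTERFACE

Orientations are given as [roll, pitch, yaw] about the fixed x, y, z axes, in that order (R = Rz(yaw) Ry(pitch) Rx(roll)).
In Python, from bench import manip, grab_frame gives the robot as it stands.
- The arm moves only by the tool arm_command, never from a script. Its argument "targets" is one flat list of numbers, 4 for each row, row after row: the shift along the tool's x, y, z each as a share of 0.4 m, from -1 to 1, then the turn about the tool's z as a share of 30 degrees, from -1 to 1. In form: [tx, ty, tz, twist, tx, ty, tz, twist, ...]. A call has 1 to 10 rows; each row is the pose to reach, as a shift and turn from the pose commanded when the call began, along the tool's axes at that moment; what a row does not reach only later rows make up. A row lasts 1/12 s, in which the tool goes at most 41.7 mm and 7.16 degrees, less where a joint would pass 70% of its speed; a pose out of reach is approached as far as the arm can. A call with a number of a shift or a turn outside -1 to 1 is refused whole. A call with a gripper value outside its range is refused whole. "fingers" is the closure, from 0 (fully open) to 1 (shut), set as the call begins (left out, the last holds). The fingers move at their own pace and stop on an object; the grip force is fixed at half the most. Time passes only in rows, so rows that repeat a pose let the fingers close. It gives the time, the measured TCP pose, the force and the opening at its end, in the units of the state.
- manip.sense(): the state, without advancing time (a new reading comes with each control period).
- grab_frame(name): name is "scene" or "top"; returns a dict with "frame" (400x640x3 uint8, blue, green, red), "fx", "fy", "cx", "cy" (pixels), "pose" (4x4, takes a point from camera to world coordinates). Camera axes: x right, y up, looking along -z (the intrinsics and any distortion apply to the point x, -y, -z); pixel columns grow to the right and rows downward; lengths in mm; the calibration is good to about 2 mm. A picture is of the moment at which its call begins. There is no depth.
- manip.finish_job(): hands the job in, once; it reports no verdict.
The state is a dict: "t": time; "joints": joint angles; "joint_velocities": joint speeds; "joint_torque": joint torques, N m; "ee_pos": TCP position; "ee_rot": TCP orientation; "contact_force": force on the tool from outside, world axes, zero at the start; "torque": the same for the moment, N m; "opening": finger opening in mm.
Only numpy, scipy, OpenCV 4.12 (cv2) and the standard library are available. Lean on these libraries where they do the work, as an engineer would, in place of code of your own. Each camera call takes 0.05 s, during which the arm holds its last target.

TASK

Pull the red valve knob straight up to its out position so that the clamp closes on the wooden blank. With the clamp closed, press the black palm knob of the marking press down through its soft first stop to the hard second stop, then let it rise fully. Last, push the red knob fully back in to open the clamp; leave the bowl, the tin and the dark offcut where they are.

Things in the scene. Friction and masses are not known exactly. Their poses are not given: they have to be found in the camera images.
- plunger_top (a point): Centre of the flat top (38 mm across) of the press's black palm knob (48 mm across, 22 mm tall), on the vertical plunger's axis, 190 mm above the table at rest. The press is a grey C-frame, bolted down, base 180 x 170 mm, head's top 140 mm above the table; a 40 mm square pale blank stands under the plunger. z is up, x runs from the open front (facing away from the robot) to the column.
- press_foot (a joint): Travel (m) of the plunger's rubber foot, 0 = up, 0.012 = down on the blank: the soft first stop. Sprung: the palm knob needs about 2.5 N to start and 5 N to reach the first stop; it rises by itself.
- press_point (a joint): Further travel (m) of the palm knob and the point after the foot has landed, 0 = none, 0.005 = the hard second stop. Sprung: about 9 N to start, 13 N at the second stop; it returns by itself. The palm knob's whole travel straight down is 17 mm.
- knob_centre (a point): Centre of the red push-pull knob on the clamp valve: an upright cylinder 34 mm across and 24 mm tall, on a thin steel stem. The valve is an aluminium box 85 x 85 x 52 mm high, bolted down, with the knob on top. Pushed in, the knob's centre is 74 mm above the table and its underside 10 mm above the box top; pulled out it stands 16 mm higher and a green band shows on the stem.
- valve_knob (a joint): Height (m) of the red knob along its vertical stem: 0 = fully in (clamp open), 0.016 = out on its detent (clamp closed), its end stop. Snaps over at 0.008; about 6 to 7 N in either direction takes it over, and it then stays where it is. The press's clamp jaw follows it.
- bowl_mid (a point): Small turned wooden bowl, 110 mm across and 45 mm tall; the point is its centre. Leave alone.
- tin_mid (a point): Dark tin with a bright lid, 66 mm across and 50 mm tall; the point is its centre. Leave alone.
- offcut_mid (a point): Dark wooden offcut lying flat, 120 x 35 x 35 mm, long along its x axis; the point is its centre. Leave alone.
Not all that is in view belongs to the job. Leave any orange look-alike of the part that bears knob_centre alone.

How it is judged:
By the outcome, as a careful person would: the job done as asked, in the order asked, and still so for the second after the job is handed in, with the robot touching nothing.
It also fails if it takes over 58 s, if anything falls off the work surface, if the arm or the gripper's body presses on something with over 40 N, if the wrist force passes 120 N, or if a joint passes its speed limit or range.

## Working session

There is one attempt and no reset: what is moved stays moved. The work goes in short steps, Python scripts to look and compute and a tool call to move; the robot and the scene stay as the last step left them, time stands still between calls to the robot, and variables do not carry over. Pictures are saved under pics/ and viewed, and the job is handed in when it is done.

Besides the shell and the picture viewer there is one more tool, called by a JSON object that holds its "name" and its "arguments". arm_command: Moves the arm, as the interface text tells. Its arguments: {"type":"object","properties":{"targets":{"type":"array","items":{"type":"number"}},"fingers":{"type":"number"}},"required":["targets"]}

```bash
ls; mkdir -p pics; python3 - <<'E'
from bench import manip, grab_frame
import cv2
print(manip.sense())
for n in("scene","top"):
    f=grab_frame(n); cv2.imwrite(f"pics/{n}0.png",f["frame"]); print(n,{k:v for k,v in f.items() if k!="frame"})
E
```

```text
pics
{'t': 0.0, 'joints': array([ 1.56359019e+00,  2.55750809e-01,  1.07001491e-01, -5.10734939e-04,
       -1.42389014e+00, -2.84587553e-01]), 'joint_velocities': array([-0.00104812,  0.00115845,  0.00064097,  0.00195458, -0.00124017,
        0.00040582]), 'joint_torque': array([ 9.15698474e-04, -3.86621797e+01,  2.37940764e+01,  5.36508054e+00,
       -6.12101183e-03,  7.98946189e-06]), 'ee_pos': array([158.01363962, 526.29243013, 230.38708382]), 'ee_rot': array([ 3.13968183e+00, -3.27055177e-05, -2.91868884e-01]), 'contact_force': array([-0.24750405, -0.34169427,  0.34523173]), 'torque': array([-0.00309529,  0.00091305,  0.004742  ]), 'opening': 85.34613779034336}
scene {'fx': 473.1009830122639, 'fy': 473.1009830122639, 'cx': 317.63459098644887, 'cy': 195.1358395737272, 'pose': array([[-3.57647995e-01, -6.64203870e-01,  6.56445832e-01,
         1.27094270e+03],
       [ 9.33775900e-01, -2.45120809e-01,  2.60726597e-01,
         3.06158487e+02],
       [-1.22670811e-02,  7.06221642e-01,  7.07884532e-01,
         8.68741585e+02],
       [ 0.00000000e+00,  0.00000000e+00,  0.00000000e+00,
         1.00000000e+00]])}
top {'fx': 415.7577086709178, 'fy': 415.7577086709178, 'cx': 313.12539016999466, 'cy': 197.43431766243103, 'pose': array([[-2.41422536e-02,  9.91568885e-01, -1.27311810e-01,
         4.88233337e+02],
       [-9.99257095e-01, -2.01081805e-02,  3.28773274e-02,
         6.98155929e+01],
       [ 3.00401261e-02,  1.28010963e-01,  9.91317701e-01,
         1.14185792e+03],
       [ 0.00000000e+00,  0.00000000e+00,  0.00000000e+00,
         1.00000000e+00]])}
```

View pics/scene0.png

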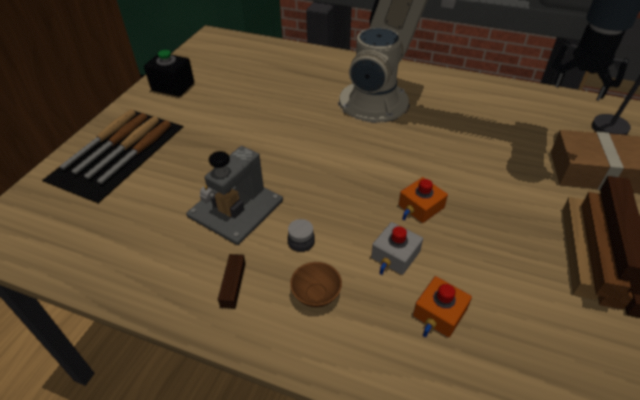

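View pics/top0.png

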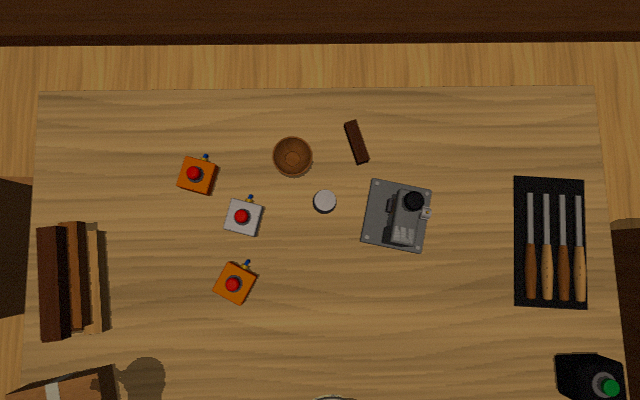

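The candidates for the red knob are three valves. In the top view they are orange at (194,174), grey at (241,216) and orange at (233,284). In the scene view they are orange at (447,293), grey at (399,237) and orange at (425,187). Only the grey aluminium box fits the description. The palm knob is at top (414,201) and scene (220,160). Next I'll measure these and enlarge them.

```bash
cat > h.py <<'E'
import numpy as np, cv2
from bench import manip, grab_frame
def ray(f,u,v):
    d=np.array([(u-f["cx"])/f["fx"],-(v-f["cy"])/f["fy"],-1.]); return f["pose"][:3,3],f["pose"][:3,:3]@d
def onz(f,u,v,z):
    o,d=ray(f,u,v); return o+d*(z-o[2])/d[2]
def proj(f,p):
    q=f["pose"][:3,:3].T@(np.array(p)-f["pose"][:3,3]); return np.array([f["cx"]+f["fx"]*q[0]/-q[2],f["cy"]-f["fy"]*q[1]/-q[2]])
def tri(f,a,g,b):
    (o1,d1),(o2,d2)=ray(f,*a),ray(g,*b)
    s=np.linalg.lstsq(np.c_[d1,-d2],o2-o1,rcond=None)[0]; p,q=o1+s[0]*d1,o2+s[1]*d2
    return (p+q)/2,np.linalg.norm(p-q)
def blob(mask,near,r):
    n,l,s,c=cv2.connectedComponentsWithStats(mask.astype(np.uint8))
    return [(c[i].round(2),s[i][:5]) for i in range(1,n) if np.hypot(*(c[i]-near))<r and s[i][4]>8]
def red(im):
    b,g,r=[im[...,i].astype(int) for i in range(3)]; return (r>100)&(g<0.3*r)&(b<0.4*r)
E
python3 - <<'E'
from h import *
S,T=grab_frame("scene"),grab_frame("top")
for f,n,kn,pn in((S,"s",(399,237),(220,160)),(T,"t",(241,216),(414,201))):
    im=f["frame"]
    print(n,"red",blob(red(im),kn,20))
    print(n,"blk",blob(im.max(2)<45,pn,20))
    cs=[]
    for c in(kn,pn):
        u,v=c; cs.append(cv2.resize(im[v-35:v+35,u-35:u+35],(400,400),interpolation=cv2.INTER_CUBIC))
    cv2.imwrite(f"pics/crop_{n}.png",np.clip(np.hstack(cs)*1.6,0,255).astype(np.uint8))
E
```

```text
s red [(array([399.27, 231.65]), array([393, 227,  13,  10, 101], dtype=int32))]
s blk [(array([218.6 , 161.21]), array([209, 152,  21,  27, 311], dtype=int32))]
t red [(array([240.43, 215.55]), array([235, 210,  12,  12, 117], dtype=int32))]
t blk [(array([412.88, 200.84]), array([402, 191,  22,  21, 351], dtype=int32))]
```

```bash
python3 -c "
import cv2,numpy as np
cv2.imwrite('pics/crops.png',cv2.resize(np.vstack([cv2.imread('pics/crop_s.png'),cv2.imread('pics/crop_t.png')]),(600,600)))"
```

```text
(no output)
```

View pics/crops.png

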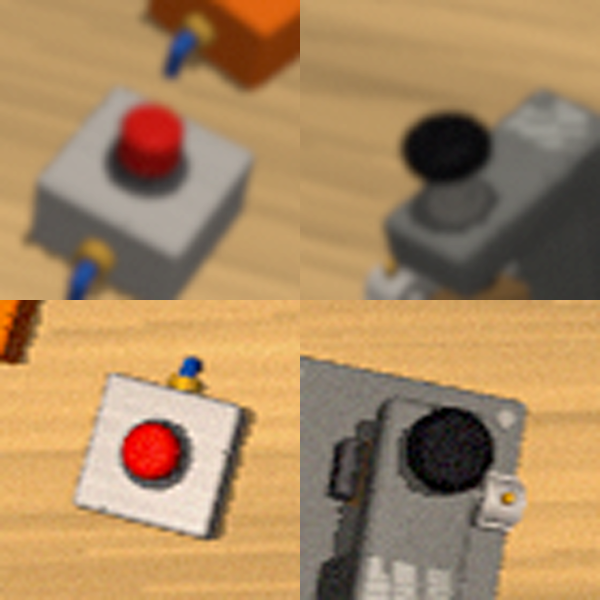

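```bash
python3 - <<'E'
from h import *
S,T=grab_frame("scene"),grab_frame("top")
def rm(im):
    b,g,r=[im[...,i].astype(int) for i in range(3)]; return (r>60)&(g<0.35*r)&(b<0.5*r)
print(blob(rm(S["frame"]),(399,237),25),blob(rm(T["frame"]),(241,216),25))
for n,a,b,z in(("knob",(399.2,235.1),(241.2,216.2),78),("palm",(219.3,159.3),(414,201),182)):
    print(n,tri(S,a,T,b),"T@z",onz(T,*b,z),"S@z",onz(S,*a,z))
# others (top view)
for n,u,v,z in(("or1",194,174,80),("or2",233,284,80),("bowl",292,157,40),("tin",324,201,50),("off",356,142,35)): print(n,onz(T,u,v,z))
# valve box top corners in top crop -> yaw
for x,y in((108,374),(242,407),(212,537),(76,504)):
    print("boxc",onz(T,206+x/4.286,181+(y-300)/4.286,52))
# press base corners (top)
for u,v in((373,178),(432,188),(419,253),(361,241)): print("base",onz(T,u,v,12))
E
```

```text
[(array([399.04, 234.04]), array([392, 227,  14,  15, 170], dtype=int32))] [(array([240.73, 215.86]), array([235, 210,  13,  13, 135], dtype=int32))]
knob (array([580.99875158, 222.41170617,  66.0386371 ]), np.float64(2.780073859050497)) T@z [580.29369216 219.37041244  78.        ] S@z [590.80714977 224.96124429  78.        ]
palm (array([ 598.48647261, -198.77152726,  175.51599435]), np.float64(2.731309130181279)) T@z [ 598.28627866 -198.27955931  182.        ] S@z [ 604.66227949 -192.56724135  182.        ]
or1 [691.59560914 339.69240509  80.        ]
or2 [410.96939866 239.80200116  80.        ]
bowl [741.07888502  87.7316693   40.        ]
tin [618.35420448   5.02667066  50.        ]
off [781.1814546  -88.15865607  35.        ]
boxc [630.36574362 249.0794075   52.        ]
boxc [608.30533059 167.37415293  52.        ]
boxc [529.31520889 186.20700897  52.        ]
boxc [551.17847909 268.32261856  52.        ]
base [ 684.24110425 -134.87424732   12.        ]
base [ 653.02570383 -298.08160032   12.        ]
base [ 475.40979483 -251.55493155   12.        ]
base [511.5116256 -94.7478368  12.       ]
```

The two views disagree by about 7 mm on the knob, at roughly (584, 222). I'll hover there first, then check the gripper against the knob in both views.

{"name": "arm_command", "arguments": {"targets": [0.06,0.02,0,0,0.13,0.04,0,0,0.2,0.065,0,0,0.27,0.09,0,0,0.34,0.115,0,0,0.41,0.14,0,0,0.48,0.165,0,0,0.55,0.19,0,0,0.6,0.205,0,0,0.62,0.21,0,0]}}

```text
t: 1.13
ee_pos: [373.4, 373.3, 231.3]
ee_rot: [3.141, -0.0, -0.294]
contact_force: [-0.4, -0.0, 0.3]
opening: 85.4
```

{"name": "arm_command", "arguments": {"targets": [0.06,0.02,0,0,0.13,0.04,0,0,0.2,0.065,0,0,0.27,0.09,0,0,0.34,0.115,0,0,0.41,0.14,0,0,0.48,0.165,0,0,0.55,0.19,0,0,0.6,0.205,0,0,0.62,0.21,0,0]}}

```text
t: 1.97
ee_pos: [586.5, 221.6, 230.4]
ee_rot: [3.14, 0.0, -0.294]
contact_force: [-1.2, -0.1, -0.3]
opening: 85.1
```

```bash
cat > look.py <<'E'
import sys
from h import *
k=sys.argv[1]; c=[float(x) for x in sys.argv[2:5]]; r=int(sys.argv[5])
s=manip.sense(); print(s["t"],s["ee_pos"].round(1),s["ee_rot"].round(3),s["contact_force"].round(1),round(s["opening"],1),s["joints"].round(2))
o=[]
for n in("scene","top"):
    f=grab_frame(n); u,v=proj(f,c); e=proj(f,s["ee_pos"]); print(n,"ctr",u.round(1),v.round(1),"tcp px",e.round(1))
    u,v=int(np.clip(u,r,640-r)),int(np.clip(v,r,400-r)); cr=cv2.resize(f["frame"][v-r:v+r,u-r:u+r],(390,390),interpolation=cv2.INTER_CUBIC); print("crop origin",u-r,v-r,"scale",195/r)
    o.append(np.clip(cr*1.6,0,255).astype(np.uint8))
cv2.imwrite(f"pics/{k}.png",np.hstack(o))
E
python3 look.py hov 584 222 130 70
```

```text
1.9667 [586.5 221.6 230.4] [ 3.14   0.    -0.294] [-1.2 -0.1 -0.3] 85.1 [ 0.61  0.41  0.33  0.   -1.49  0.67]
scene ctr 401.3 216.4 tcp px [406.6 182.6]
crop origin 331 146 scale 2.7857142857142856
top ctr 237.1 212.9 tcp px [230.3 207.6]
crop origin 167 142 scale 2.7857142857142856
```

View pics/hov.png

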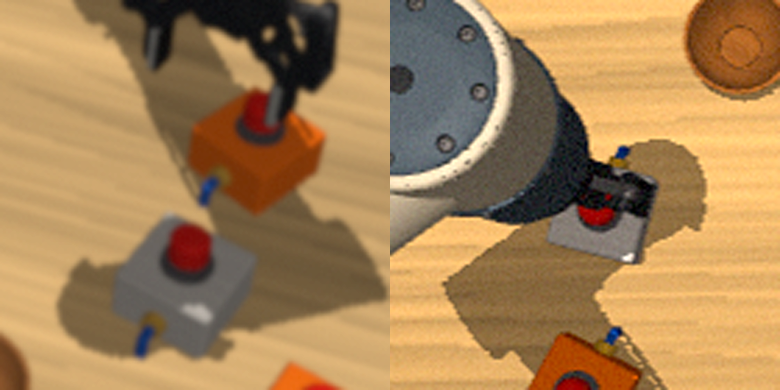

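{"name": "arm_command", "arguments": {"targets": [-0.006,0,0.03,0,-0.006,0,0.08,0,-0.006,0,0.13,0,-0.006,0,0.18,0,-0.006,0,0.22,0,-0.006,0,0.25,0,-0.006,0,0.27,0,-0.006,0,0.27,0]}}

```text
t: 2.73
ee_pos: [580.8, 224.4, 121.6]
ee_rot: [3.14, 0.003, -0.291]
contact_force: [-0.6, 0.3, -0.1]
opening: 85.7
```

```bash
python3 look.py hov2 582 222 90 40
```

```text
2.7333 [580.8 224.4 121.6] [ 3.14e+00  3.00e-03 -2.91e-01] [-0.6  0.3 -0.1] 85.7 [ 0.62  0.45  0.11 -0.   -1.24  0.66]
scene ctr 399.5 228.2 tcp px [402.4 218.4]
crop origin 359 188 scale 4.875
top ctr 239.5 215.2 tcp px [236.6 214.5]
crop origin 199 175 scale 4.875
```

View pics/hov2.png

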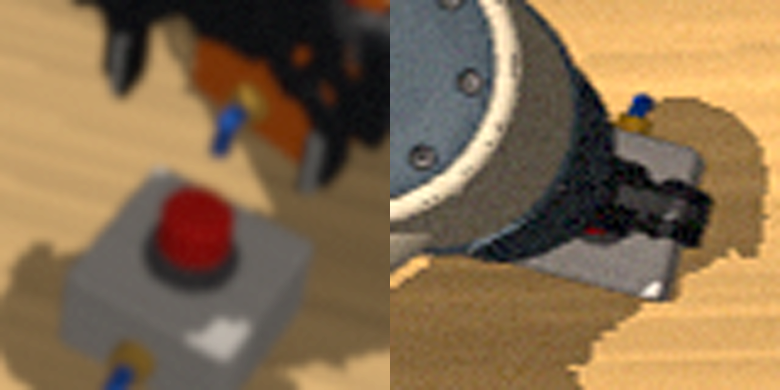

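```bash
python3 - <<'E'
from h import *
from scipy.optimize import fsolve
S=grab_frame("scene"); t=np.array([580.8,224.4,134.6])
g=lambda p: proj(S,[p[0],p[1],74])-proj(S,t)-np.array([-4.3,17.8])
print(proj(S,t), "obs",359+217.5/4.875-.4,188+141/4.875-.4, fsolve(g,[582,222]))
print(manip.sense()["ee_pos"])
E
```

```text
[403.06007834 214.18776308] obs 403.21538461538466 216.52307692307693 [579.01137711 221.4764494 ]
[582.87365806 224.52956082 124.46906228]
```

{"name": "arm_command", "arguments": {"targets": [-0.001,0.007,0.03,0,-0.001,0.007,0.06,0,-0.001,0.007,0.09,0,-0.001,0.007,0.12,0,-0.001,0.007,0.145,0,-0.001,0.007,0.16,0,-0.001,0.007,0.163,0,-0.001,0.007,0.163,0,-0.001,0.007,0.163,0]}}

```text
t: 3.63
ee_pos: [582.0, 221.5, 58.9]
ee_rot: [-3.141, -0.001, -0.292]
contact_force: [-0.6, -0.2, -0.2]
opening: 85.5
```

```bash
python3 look.py hov3 582 222 80 40
```

```text
3.6333 [582.  221.5  58.9] [-3.141e+00 -1.000e-03 -2.920e-01] [-0.6 -0.2 -0.2] 85.5 [ 0.61  0.5   0.01  0.   -1.09  0.66]
scene ctr 399.0 231.2 tcp px [397.7 237.4]
crop origin 358 191 scale 4.875
top ctr 240.1 215.5 tcp px [241.4 216.2]
crop origin 200 175 scale 4.875
```

View pics/hov3.png

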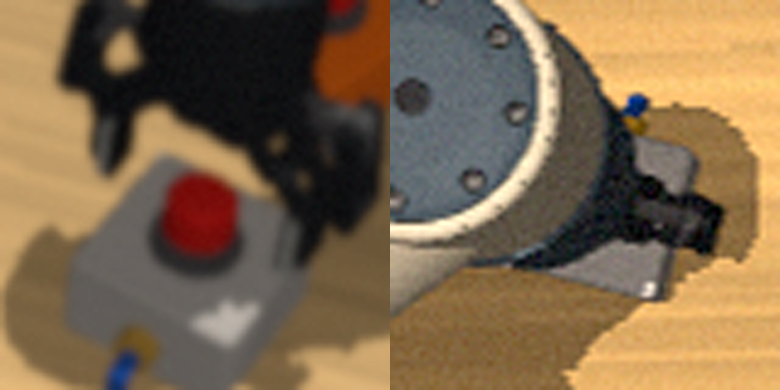

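The fingers straddle the knob. The tips are near crop (105,170) and (290,265), so their midpoint is about the knob's centre at (201,213). Now I'll close the gripper.

{"name": "arm_command", "arguments": {"targets": [0,0,0,0,0,0,0,0,0,0,0,0,0,0,0,0,0,0,0,0,0,0,0,0,0,0,0,0,0,0,0,0,0,0,0,0], "fingers": 1}}

```text
t: 4.48
ee_pos: [581.6, 221.6, 58.5]
ee_rot: [-3.141, -0.0, -0.292]
contact_force: [-1.3, 1.6, 5.2]
opening: 31.7
```

```bash
python3 look.py grip 582 222 80 40
```

```text
4.4833 [581.6 221.6  58.5] [-3.141 -0.    -0.292] [-1.3  1.6  5.2] 31.7 [ 0.61  0.5   0.01 -0.   -1.09  0.66]
scene ctr 399.0 231.2 tcp px [397.8 237.4]
crop origin 358 191 scale 4.875
top ctr 240.1 215.5 tcp px [241.4 216.4]
crop origin 200 175 scale 4.875
```

View pics/grip.png

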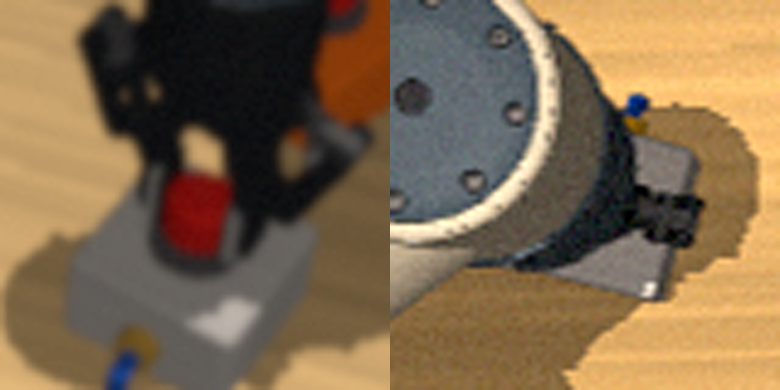

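The knob sits between both pads. Now I'll lift it.

{"name": "arm_command", "arguments": {"targets": [0,0,-0.006,0,0,0,-0.012,0,0,0,-0.018,0,0,0,-0.024,0,0,0,-0.03,0,0,0,-0.035,0,0,0,-0.039,0,0,0,-0.041,0,0,0,-0.041,0]}}

```text
t: 5.33
ee_pos: [581.6, 221.6, 74.7]
ee_rot: [-3.141, -0.0, -0.292]
contact_force: [1.2, 3.6, 0.5]
opening: 31.6
```

```bash
python3 look.py up 582 222 80 40
```

```text
5.3333 [581.6 221.6  74.7] [-3.141 -0.    -0.292] [1.2 3.6 0.5] 31.6 [ 0.61  0.48  0.04 -0.   -1.12  0.66]
scene ctr 399.0 231.2 tcp px [398.5 232.6]
crop origin 358 191 scale 4.875
top ctr 240.1 215.5 tcp px [240.5 215.8]
crop origin 200 175 scale 4.875
```

View pics/up.png

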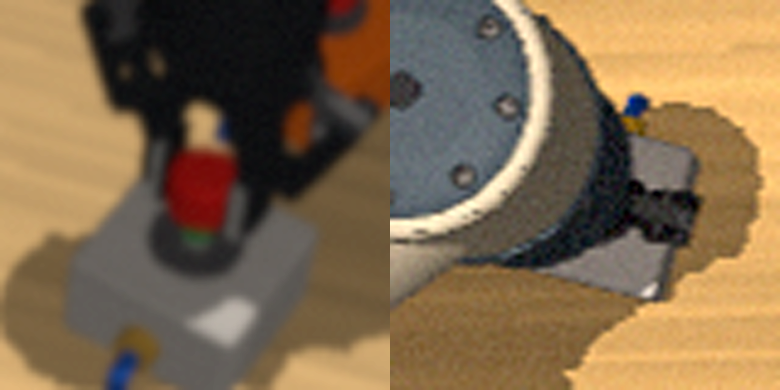

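The green band shows at crop (198,238). I'll pull about 2 mm more to confirm the end stop by force.

{"name": "arm_command", "arguments": {"targets": [0,0,-0.003,0,0,0,-0.005,0,0,0,-0.005,0]}}

```text
t: 5.68
ee_pos: [581.5, 221.6, 74.8]
ee_rot: [-3.141, 0.001, -0.292]
contact_force: [5.6, 6.0, -9.0]
opening: 31.9
```

```bash
python3 - <<'E'
from h import *
s=manip.sense(); print(s["ee_pos"],s["contact_force"])
p=s["joints"];print(p)
E
```

```text
[581.46081461 221.5716311   74.76210811] [ 5.59904365  6.02599515 -8.99286716]
[ 6.14371557e-01  4.81920069e-01  3.66726693e-02 -8.37755738e-04
 -1.12595324e+00  6.64542181e-01]
```

The force is -9 N with no more travel, so this is the end stop. I'll relax, release and retreat.

{"name": "arm_command", "arguments": {"targets": [0,0,0.004,0,0,0,0.004,0,0,0,0.004,0,0,0,0.004,0,0,0,0.004,0,0,0,0.004,0], "fingers": 0}}

```text
t: 6.18
ee_pos: [581.4, 221.0, 75.1]
ee_rot: [3.141, -0.0, -0.292]
contact_force: [-0.5, -0.1, 0.3]
opening: 85.2
```

{"name": "arm_command", "arguments": {"targets": [0,0,0,0,0,0,-0.04,0,0,0,-0.1,0,0,0,-0.18,0,0,0,-0.26,0,0,0,-0.34,0,0,0,-0.41,0,0,0,-0.46,0,0,0,-0.48,0,0,0,-0.48,0]}}

```text
t: 7.02
ee_pos: [582.2, 221.6, 269.2]
ee_rot: [-3.138, -0.003, -0.292]
contact_force: [-0.2, -0.6, 0.2]
opening: 85.3
```

```bash
python3 look.py rel 582 222 80 40; python3 - <<'E'
from h import *
f=grab_frame("top");im=f["frame"];u,v=412,210
cv2.imwrite("pics/press1.png",np.clip(cv2.resize(im[v-50:v+50,u-60:u+60],(720,600),interpolation=cv2.INTER_CUBIC)*1.6,0,255).astype(np.uint8))
E
```

```text
7.0167 [582.2 221.6 269.2] [-3.138e+00 -3.000e-03 -2.920e-01] [-0.2 -0.6  0.2] 85.3 [ 0.61  0.4   0.4   0.   -1.57  0.66]
scene ctr 399.0 231.2 tcp px [409.6 166.3]
crop origin 358 191 scale 4.875
top ctr 240.1 215.5 tcp px [227.2 207.7]
crop origin 200 175 scale 4.875
```

View pics/rel.png

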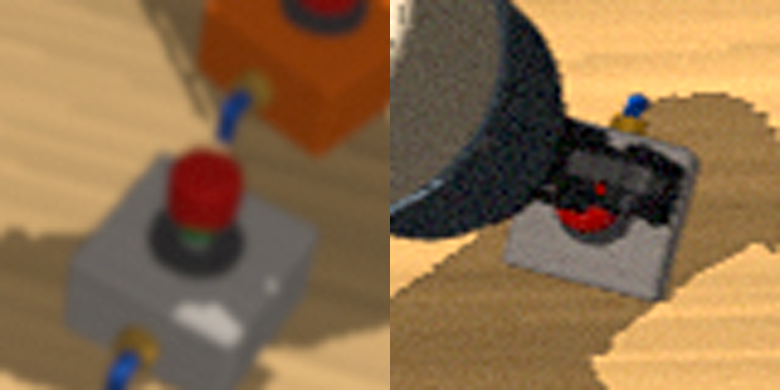

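View pics/press1.png

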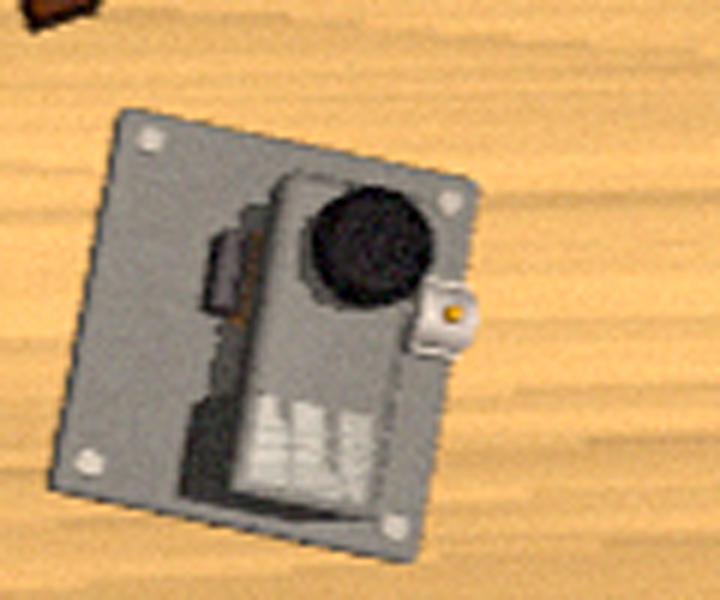

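The green band at crop (198,238) shows the knob has stayed out. In the press picture the palm knob's silhouette is centred at top pixel (413.7, 200.4).

```bash
python3 - <<'E'
from h import *
S,T=grab_frame("scene"),grab_frame("top")
for f,p,r in((S,(219,159),14),(T,(414,200),14)):
    im=f["frame"]; m=np.zeros(im.shape[:2],np.uint8); cv2.circle(m,p,r,1,-1)
    m&=(im.max(2)<48).astype(np.uint8)
    if f is T: m=cv2.morphologyEx(m,cv2.MORPH_OPEN,np.ones((7,7),np.uint8))
    else: m=cv2.morphologyEx(m,cv2.MORPH_OPEN,np.ones((9,9),np.uint8))
    c=max(cv2.findContours(m,0,2)[0],key=cv2.contourArea); x,y,w,h=cv2.boundingRect(c)
    q=(x+(w-1)/2,y+(h-1)/2); print(q,w,h,cv2.minEnclosingCircle(c),onz(f,*q,180))
print(onz(T,413.7,200.4,183),onz(S,218.8,158.8,179))
print(manip.sense()["ee_pos"])
E
```

```text
(219.5, 160.0) 18 15 ((219.5, 159.5), 9.617792129516602) [ 604.67386051 -192.41617618  180.        ]
(413.5, 200.5) 20 20 ((413.3406982421875, 200.90264892578125), 10.549263954162598) [ 599.72158905 -197.72043767  180.        ]
[ 599.59983582 -197.37091226  183.        ] [ 600.62797941 -196.65000032  179.        ]
[580.78783487 221.07749244 264.88355019]
```

{"name": "arm_command", "arguments": {"targets": [0.01,0.03,0,0,0.03,0.1,0,0,0.06,0.18,0,0,0.09,0.26,0,0,0.12,0.34,0,0,0.15,0.42,0,0,0.18,0.5,0,0,0.21,0.58,0,0,0.24,0.66,0,0,0.26,0.72,0,0], "fingers": 1}}

```text
t: 8.1
ee_pos: [597.5, -87.6, 266.1]
ee_rot: [3.141, 0.001, -0.293]
contact_force: [0.6, 0.4, 0.2]
opening: 0.1
```

{"name": "arm_command", "arguments": {"targets": [0.02,0.07,0,0,0.045,0.14,0,0,0.065,0.2,0,0,0.08,0.25,0,0,0.0865,0.267,0,0,0.0865,0.267,0,0,0.0865,0.267,0.05,0,0.0865,0.267,0.09,0,0.0865,0.267,0.12,0,0.0865,0.267,0.12,0]}}

```text
t: 8.93
ee_pos: [599.1, -195.1, 215.5]
ee_rot: [-3.141, 0.006, -0.291]
contact_force: [-0.0, 0.1, -1.4]
opening: -0.1
```

```bash
python3 look.py palm 600 -197 190 40
```

```text
8.9333 [ 599.1 -195.1  215.5] [-3.141  0.006 -0.291] [-0.   0.1 -1.4] -0.1 [-0.07  0.43  0.31 -0.   -1.46  1.35]
scene ctr 218.0 154.8 tcp px [217.1 145.8]
crop origin 178 114 scale 4.875
top ctr 414.3 199.9 tcp px [416.6 198.9]
crop origin 374 159 scale 4.875
```

View pics/palm.png

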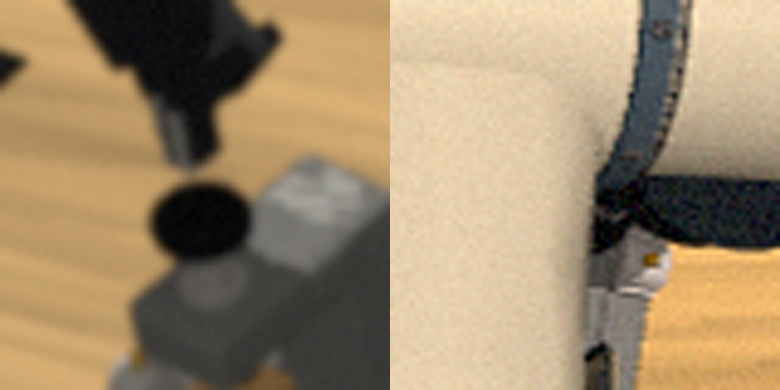

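{"name": "arm_command", "arguments": {"targets": [0,0,0.03,0,0,0,0.055,0,0,0,0.065,0,0,0,0.075,0,0,0,0.085,0,0,0,0.095,0,0,0,0.102,0,0,0,0.102,0,0,0,0.102,0]}}

```text
t: 9.78
ee_pos: [600.7, -196.7, 178.7]
ee_rot: [3.142, -0.001, -0.292]
contact_force: [-1.9, 1.3, 4.1]
opening: 0.2
```

{"name": "arm_command", "arguments": {"targets": [0,0,0.004,0,0,0,0.008,0,0,0,0.012,0,0,0,0.014,0,0,0,0.016,0,0,0,0.016,0]}}

```text
t: 10.28
ee_pos: [601.1, -197.0, 174.1]
ee_rot: [3.141, -0.003, -0.291]
contact_force: [-3.6, 2.9, 11.5]
opening: 0.3
```

{"name": "arm_command", "arguments": {"targets": [0,0,0.003,0,0,0,0.006,0,0,0,0.006,0,0,0,0.006,0]}}

```text
t: 10.62
ee_pos: [601.4, -197.1, 173.0]
ee_rot: [3.141, -0.005, -0.291]
contact_force: [-4.3, 4.3, 15.9]
opening: -0.0
```

{"name": "arm_command", "arguments": {"targets": [0,0,0.003,0,0,0,0.005,0,0,0,0.005,0,0,0,0.005,0]}}

```text
t: 10.95
ee_pos: [601.8, -197.4, 172.9]
ee_rot: [3.141, -0.007, -0.291]
contact_force: [-5.8, 6.1, 22.6]
opening: -0.1
```

This is the hard stop: 2 mm more commanded gave no travel, and the force rose from 16 to 23 N at z = 173. Now I'll let it rise.

{"name": "arm_command", "arguments": {"targets": [0,0,-0.01,0,0,0,-0.025,0,0,0,-0.04,0,0,0,-0.055,0,0,0,-0.07,0,0,0,-0.1,0,0,0,-0.15,0,0,0,-0.2,0,0,0,-0.24,0,0,0,-0.24,0]}}

```text
t: 11.78
ee_pos: [601.9, -197.6, 266.8]
ee_rot: [3.141, -0.006, -0.292]
contact_force: [0.0, 0.0, 0.5]
opening: -0.1
```

```bash
python3 look.py risen 600 -197 190 40
```

```text
11.7833 [ 601.9 -197.6  266.8] [ 3.141 -0.006 -0.292] [0.  0.  0.5] -0.1 [-0.07  0.42  0.43  0.   -1.58  1.35]
scene ctr 218.0 154.8 tcp px [211.5 127.4]
crop origin 178 114 scale 4.875
top ctr 414.3 199.9 tcp px [424.3 194.6]
crop origin 374 159 scale 4.875
```

View pics/risen.png

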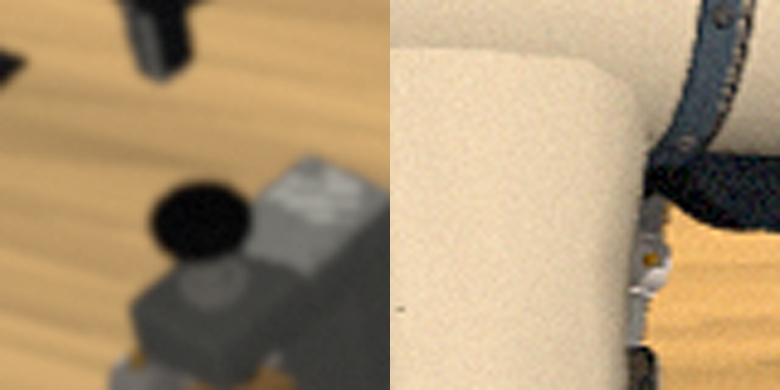

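The palm knob is back at its rest place, crop (201,220), the same as before the press. Now I'll go back to the valve with the fingers shut.

{"name": "arm_command", "arguments": {"targets": [-0.01,-0.03,0,0,-0.03,-0.1,0,0,-0.06,-0.18,0,0,-0.09,-0.26,0,0,-0.12,-0.34,0,0,-0.15,-0.42,0,0,-0.18,-0.5,0,0,-0.21,-0.58,0,0,-0.24,-0.66,0,0,-0.26,-0.72,0,0]}}

```text
t: 12.72
ee_pos: [582.5, 112.0, 261.9]
ee_rot: [3.141, 0.002, -0.29]
contact_force: [-0.1, -1.1, -0.4]
opening: 0.2
```

{"name": "arm_command", "arguments": {"targets": [-0.02,-0.07,0,0,-0.045,-0.14,0,0,-0.065,-0.2,0,0,-0.08,-0.25,0,0,-0.0865,-0.267,0,0,-0.0865,-0.267,0.07,0,-0.0865,-0.267,0.15,0,-0.0865,-0.267,0.23,0,-0.0865,-0.267,0.3,0,-0.0865,-0.267,0.35,0]}}

```text
t: 13.55
ee_pos: [579.3, 220.3, 119.2]
ee_rot: [3.138, 0.004, -0.292]
contact_force: [-1.4, -0.1, -0.1]
opening: 0.2
```

```bash
python3 look.py back 582 222 95 40
```

```text
13.55 [579.3 220.3 119.2] [ 3.138  0.004 -0.292] [-1.4 -0.1 -0.1] 0.2 [ 0.61  0.45  0.1  -0.   -1.23  0.66]
scene ctr 399.7 226.7 tcp px [400.5 218.1]
crop origin 359 186 scale 4.875
top ctr 239.2 215.0 tcp px [238.4 215.2]
crop origin 199 174 scale 4.875
```

View pics/back.png

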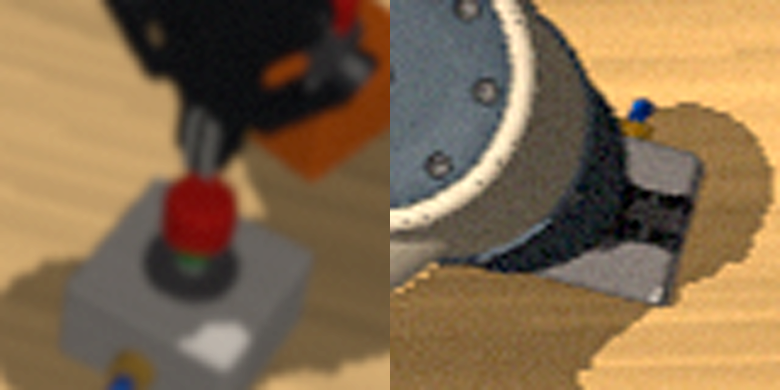

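The shut tips at crop (205,175) are centred over the knob, which is still out with the green band showing. Now I'll push down.

{"name": "arm_command", "arguments": {"targets": [0,0,0.02,0,0,0,0.04,0,0,0,0.052,0,0,0,0.06,0,0,0,0.068,0,0,0,0.076,0,0,0,0.084,0,0,0,0.09,0,0,0,0.094,0,0,0,0.094,0]}}

```text
t: 14.48
ee_pos: [581.4, 221.3, 86.2]
ee_rot: [3.142, -0.0, -0.292]
contact_force: [-1.5, -0.8, 5.3]
opening: -0.1
```

{"name": "arm_command", "arguments": {"targets": [0,0,0.003,0,0,0,0.006,0,0,0,0.006,0,0,0,0.006,0]}}

```text
t: 14.82
ee_pos: [581.5, 221.3, 86.0]
ee_rot: [-3.141, -0.002, -0.291]
contact_force: [-7.1, -0.4, 14.1]
opening: -0.3
```

It's at the bottom stop: z = 86.0, force 14 N, no more travel. I'll retreat.

{"name": "arm_command", "arguments": {"targets": [0,0,-0.01,0,0,0,-0.05,0,0,0,-0.12,0,0,0,-0.2,0,0,0,-0.28,0,0,0,-0.36,0,0,0,-0.42,0,0,0,-0.45,0,0,0,-0.45,0,0,0,-0.45,0]}}

```text
t: 15.65
ee_pos: [581.6, 221.6, 263.3]
ee_rot: [-3.14, -0.0, -0.292]
contact_force: [0.1, -0.4, -1.4]
opening: -0.2
```

```bash
python3 look.py end 582 222 80 40; python3 - <<'E'
from h import *
a=grab_frame("scene")["frame"]; cv2.imwrite("pics/endscene.png",np.clip(a*1.4,0,255).astype(np.uint8))
b=grab_frame("top")["frame"]; o=cv2.imread("pics/top0.png"); 
for n,(x,y,w,h) in dict(bowl=(268,132,50,48),tin=(308,185,32,32),off=(340,115,34,55),press=(355,172,82,86),orA=(172,148,50,50)).items():
    print(n,cv2.absdiff(b[y:y+h,x:x+w],o[y:y+h,x:x+w]).mean())
E
```

```text
15.65 [581.6 221.6 263.3] [-3.14  -0.    -0.292] [ 0.1 -0.4 -1.4] -0.2 [ 0.61  0.4   0.39 -0.   -1.56  0.66]
scene ctr 399.0 231.2 tcp px [409.3 168.4]
crop origin 358 191 scale 4.875
top ctr 240.1 215.5 tcp px [227.7 208.3]
crop origin 200 175 scale 4.875
bowl 7.9558333333333335
tin 10.037434895833334
off 8.155080213903743
press 8.01833995084137
orA 45.556533333333334
```

View pics/end.png

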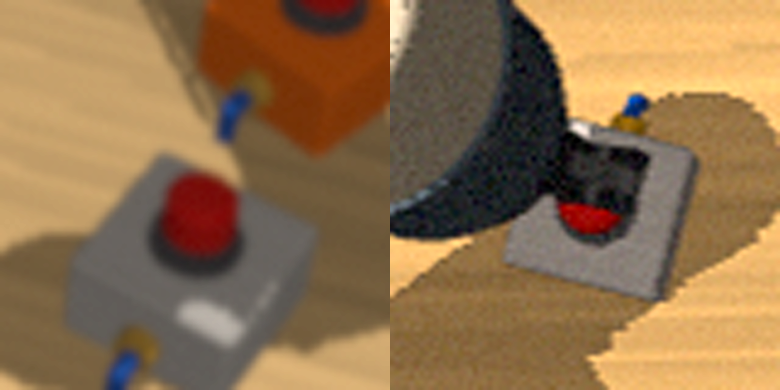

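View pics/endscene.png

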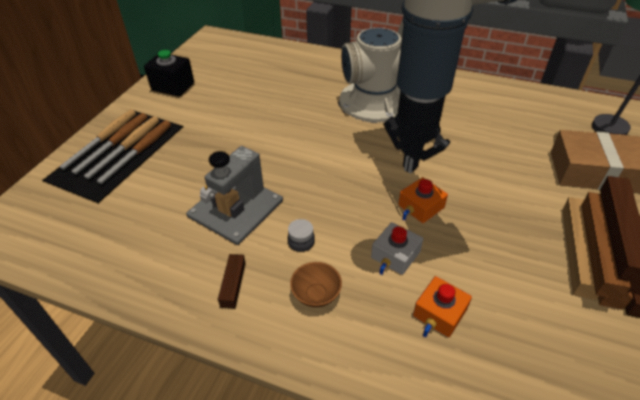

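The red knob is in, with no green band. The press, bowl (316,287), tin (301,236) and offcut (232,280) are where they were, and the arm is clear.

```bash
python3 -c "
from bench import manip
print(manip.finish_job())"
```

```text
the job is handed in; nothing more can be done
None
```

The job is done in the order asked and handed in at about 16 s of the 58 s allowed; no verdict was reported.

- **Clamp closed:** I pulled the red knob on the aluminium valve up about 16 mm. A further pull met the end stop at 9 N with no more travel. The green band showed, and still showed just before I pushed the knob back in.
- **Press:** I pushed the palm knob down 17 mm, from 190 mm to 173 mm. At the second stop, 2 mm more commanded gave no travel and the force rose to 23 N. After I let go, it was back at its rest place in the scene view.
- **Clamp opened:** I pushed the red knob in until its top stood at 86.0 mm, its pushed-in height. There was no more travel at 14 N, and the green band was gone.
- **Left alone:** The bowl, tin, offcut and press matched the starting picture in the top view. The arm ended clear, at 263 mm height.

**Checks that disagreed or fell short:**
- The two cameras first disagreed by about 7–10 mm on the red knob's position. I settled it by comparing the fingertips with the knob up close.
- The top-view comparison could not be made for one orange valve, because the arm hid it. In the scene view it looks unmoved.
- I judged the clamp only by the valve knob and did not measure the jaw itself.

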